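# Store a laptop battery in the empty cell of a parts crate

## Task

One of the three covered cells of the plywood parts crate is empty: its grey cover has sunk below the rim, while the other two covers stand proud on the batteries stored beneath. First push the sunken cover all the way down with the gripper to prove the cell empty, then lay the slim black battery pack flat on it, lengthwise in that cell, and let go. Do not press on the two full cells.

Things in the scene. Friction and masses are not known exactly. Their poses are not given: they have to be found in the camera images.
- battery: Loose battery pack: slim square-edged black slab, 110 mm long (x) x 38 wide (y) x 24 thick (z), 0.2 kg, white label on top, five small brass contacts at one end; flat on the table (z = 0), to the robot's left of the crate. Origin: centre of its underside. Grip it across its 38 mm width. The power brick nearby is a thicker rounded block, 120 x 56 x 32 mm, no label.
- cover_1: Cover of the EMPTY cell: grey plate 146 x 96 mm. Its top face starts 24 to 29 mm above the table, below the crate's 40 mm rim; a push of about 7 N slides it straight down to a firm stop at 15 mm above the table. It stays where it is left; the battery's weight alone does not move it. Origin: centre of its top face; x along the cell's length, y across.
- cover_2: Cover of a FULL cell: grey plate 146 x 96 mm resting on a stored battery, its top face 48 mm above the table, 8 mm above the rim; it does not give. Leave it alone. Origin: centre of its top face; x along the cell's length. The crate is fixed, of plywood; its three cells lie side by side along y, 104 mm apart, in any order.
- cover_3: Cover of a FULL cell: grey plate 146 x 96 mm resting on a stored battery, its top face 48 mm above the table, 8 mm above the rim; it does not give. Leave it alone. Origin: centre of its top face; x along the cell's length. Every cell is 150 mm long (x) x 100 mm wide (y) inside, with 4 mm walls and its rim 40 mm above the table.
Things that resemble listed ones, but are neither listed nor needed, are in the scene too. Leave any blue or orange look-alike of the battery alone.

How it is judged:
On the way:
1. the sunken cover is pushed to its stop (within 4 mm) before the battery is brought over the cell (height (world z) of cover_1 below 0.019 m and horizontal distance between battery and cover_1 above 0.08 m), for 0.2 s.
At the end, for the whole second after the job is handed in: The battery lies at rest, right way up, flat (10 degrees) on the pushed-down cover (cover within 4 mm of its stop, battery within 5 mm of its face), inside the formerly empty cell (within 25 mm lengthwise and 35 mm crosswise of its centre) and lengthwise in it (within 17 degrees, either way round) (height (world z) of cover_1 below 0.019 m and z of battery in the frame of cover_1 between -0.005 and 0.005 m and x of battery in the frame of cover_1 between -0.025 and 0.025 m and y of battery in the frame of cover_1 between -0.035 and 0.035 m and angle between battery's own z axis and vertical below 0.17 rad and angle between the x axis of battery and the x axis of cover_1, either way round below 0.3 rad and linear speed of battery below 0.02 m/s); the robot touches nothing.
It fails at once if a full cell's cover is pressed (more than 5 N) (contact force between any of cover_2, cover_3 and anything else above 5 N).
It also fails if it takes over 53 s, if anything falls off the work surface, if the arm or the gripper's body presses on something with over 40 N, if the wrist force passes 120 N, or if a joint passes its speed limit or range.

## Robot

A 7-joint arm with a two-finger parallel gripper is mounted at the origin on the work surface. World frame = base frame: x ahead of the robot, y to its left, z up, the work surface at z = 0. Lengths are in m, angles in rad, forces in N, time in s.
With the tool pointing down it reaches from about 0.35 to 0.9 m from the base axis. Payload 8.1 kg.
Tool frame: the origin (TCP) lies where the fingers leave the gripper's body, on its centre line; the fingertips stand 66 mm ahead of it and the grasp point (between the pads) lies 47 mm ahead of it (arm.tip_reach is the distance from the TCP to the fingertips, in m); z points along the fingers, y is the direction in which the jaws open and shut (so a half turn about z gives the same grasp; the last joint's range is limited). The gripper opens to 92 mm and grips with 3 to 60 N. Pads are 19 mm wide; open, the fingers measure 130 mm over their backs; the gripper's body (75 mm by 190 mm) begins 47 mm behind the grasp point.
Start: joints at [1.077, 0.434, 0.025, 1.573, -0.012, 1.134, -0.075], TCP at [0.238, -0.578, 0.292] pointing down, gripper open.
Joint ranges: [-2.62, 2.62], [-0.44, 2.09], [-1.27, 1.32], [0.08, 2.57], [-1.32, 4.46], [0.12, 2], [-2.74, 2.74]. Speed limits (rad/s): [2.22, 2.22, 3.01, 3.01, 3.14, 3.14, 3.14].

## Interface

Orientations are given as a rotation vector (axis times angle).
In Python, from cell import arm gives the robot as it stands.
- The arm moves only by the tool carry_out, never from a script. Its argument "plan" is a list of rows, each a list of 5 numbers: the shift along the world's x, y, z in cm, then the turn about the world's z in rad, then the finger opening in cm, from 0 to 9.18. In form: [[tx, ty, tz, spin, fingers], ...]. A call has 1 to 20 rows; each row is the pose to reach, as a shift and turn from the pose measured when the call began; what a row does not reach only later rows make up. A row lasts 1/10 s, in which the tool goes at most 50 mm and 8.59 degrees, less where a joint would pass 70% of its speed; a pose out of reach is approached as far as the arm can. A call with a gripper value outside its range is refused whole. The fingers move at their own pace and stop on an object; "squeeze" is the grip in N (left out, the last holds). Time passes only in rows, so rows that repeat a pose let the fingers close. It gives the time, the measured TCP pose, the force and the opening at its end, in the units of the state.
- arm.observe(): the state, without advancing time (a new reading comes with each control period).
- arm.get_image(name): name is "scene" or "side" or "wrist"; returns (picture, depth): 480x640x3 uint8, red, green, blue; 480x640 float32, m along the optical axis (not along the pixel's ray), 0 where there is no reading.
- arm.get_calibration(name): a dict with "intrinsics" (3x3 intrinsics, pixels), "D" ([k1, k2, p1, p2, k3] as OpenCV has them; the pictures are not rectified), "rvec" (rotation vector, rad) and "tvec" (3), from world to camera coordinates, as OpenCV has them; the wrist camera has in their place "tool_from_camera" (4x4, takes a point from camera to tool coordinates, whose origin is the TCP and whose axes are the flange's). Camera axes: x right, y down, z forward; pixel columns grow to the right and rows downward; lengths in m; the calibration is good to about 2 mm. A picture is of the moment at which its call begins: read the wrist's pose just before it. get_calibration takes no time and is no camera call.
- arm.sign_off(): hands the job in, once; it reports no verdict.
The state is a dict: "clock": time; "joints": joint angles; "dq": joint speeds; "joint_efforts": joint torques, N m; "position": TCP position; "ee_rot": TCP orientation; "force": force on the tool from outside, world axes, zero at the start; "ft_torque": the same for the moment, N m; "width": opening from 0.0 (shut) to 1.0 (fully open).
Only numpy, scipy, OpenCV 4.12 (cv2) and the standard library are available. Lean on these libraries where they do the work, as an engineer would, in place of code of your own. Each camera call takes 0.05 s, during which the arm holds its last target. There are 200 camera calls.

## Working session

There is one attempt and no reset: what is moved stays moved. The work goes in short steps, Python scripts to look and compute and a tool call to move; the robot and the scene stay as the last step left them, time stands still between calls to the robot, and variables do not carry over. Pictures are saved under pics/ and viewed, about 8 in all and at most 12, crops included, and the job is handed in when it is done.

Besides the shell and the picture viewer there is one more tool, called after "Request:" as name([rows], argument=value, ...), one row to a line, values as JSON. carry_out: Moves the arm, as the interface text tells. Its arguments: {"type":"object","properties":{"plan":{"type":"array"},"squeeze":{"type":"number"}},"required":["plan"]}

```bash
mkdir -p pics; ls; cat > h.py <<'E'
import numpy as np, cv2
from cell import arm
def ray(name, px, cal=None, pose=None):
    c=cal or arm.get_calibration(name)
    u=cv2.undistortPoints(np.array(px,float).reshape(-1,1,2),c["intrinsics"],np.array(c["D"])).reshape(-1,2)
    d=np.c_[u,np.ones(len(u))]
    if "rvec" in c:
        R=cv2.Rodrigues(np.array(c["rvec"],float))[0]; t=np.array(c["tvec"],float).ravel()
        return -R.T@t, d@R
    T=np.array(c["tool_from_camera"]); s=pose or arm.observe()
    R=cv2.Rodrigues(np.array(s["ee_rot"],float))[0]
    return R@T[:3,3]+np.array(s["position"]), d@T[:3,:3].T@R.T
def onplane(name,px,z,**k):
    o,d=ray(name,px,**k); return o+d*((z-o[2])/d[:,2])[:,None]
def bydepth(name,px,dep,**k):
    o,d=ray(name,px,**k); return o+d*np.array([dep[int(v),int(u)] for u,v in px])[:,None]
def save(n,im): cv2.imwrite("pics/"+n+".png",im[...,::-1])
E
python3 - <<'E'
from h import *
a,d=arm.get_image("scene"); save("scene",a); np.save("scene_d.npy",d)
b,d=arm.get_image("side"); save("side",b); np.save("side_d.npy",d)
s=arm.observe(); print(s)
E
```

```text
pics
{'clock': 0.1, 'joints': array([ 1.07741269,  0.435172  ,  0.02498273,  1.57400779, -0.01155733,
        1.13402176, -0.07507863]), 'dq': array([ 0.00105224, -0.00280383,  0.00054931, -0.00142628,  0.00095969,
       -0.00011434,  0.00152622]), 'joint_efforts': array([ 3.86295113e-03, -6.69118237e+01,  9.87735763e-01, -3.15141213e+01,
       -6.06954703e-02,  3.75535735e-02, -4.44106405e-06]), 'position': array([ 0.23787099, -0.5775601 ,  0.29151125]), 'ee_rot': array([-3.08045866e+00, -6.09613715e-01,  7.13587411e-04]), 'force': array([-0.90893652, -0.38090118,  0.37247084]), 'ft_torque': array([-0.04971938, -0.00616083,  0.03922077]), 'width': 0.9980367087584368}
```

View pics/scene.png

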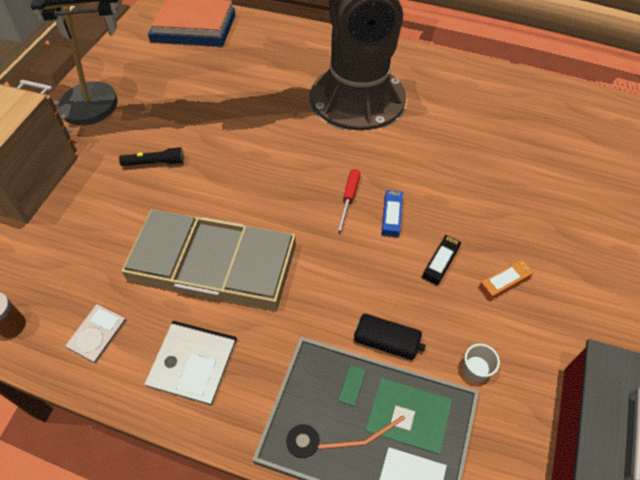

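View pics/side.png

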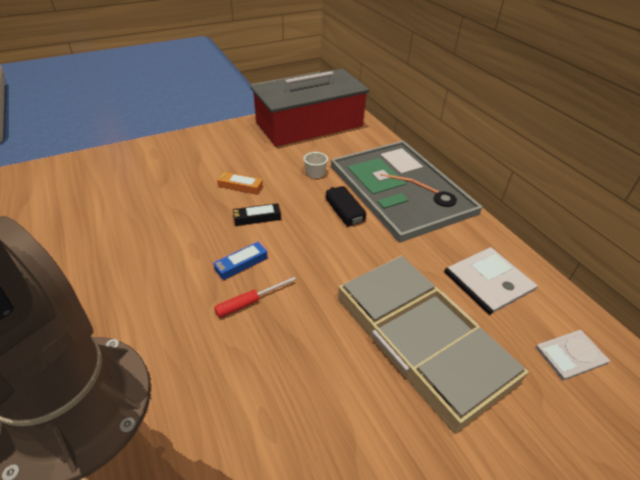

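Candidates in scene: black battery with white label and contacts (442,259); look-alikes are blue (393,213), orange (506,279) and the rounded unlabelled power brick (390,336). I choose (442,259). The crate's sunken cell is the middle one (212,255).

```bash
python3 - <<'E'
from h import *
for n,roi_b,roi_c in (("scene",(415,230,470,290),(115,205,300,310)),("side",(228,198,288,228),(335,255,530,425))):
    im=cv2.imread(f"pics/{n}.png")
    dep=np.load(n+"_d.npy")
    def cloud(r):
        u,v=np.meshgrid(np.arange(r[0],r[2]),np.arange(r[1],r[3])); px=np.c_[u.ravel(),v.ravel()]
        P=bydepth(n,px,dep); ok=np.array([dep[b,a]>0 for a,b in px]); return P,ok
    P,ok=cloud(roi_b)
    B=P[ok&(P[:,2]>.018)&(P[:,2]<.035)]
    r=cv2.minAreaRect((B[:,:2]*1000).astype(np.float32)); print(n,"bat",r,len(B),np.median(B[:,2]))
    P,ok=cloud(roi_c)
    C=P[ok&(P[:,2]>.01)&(P[:,2]<.06)]
    print(" crate",cv2.minAreaRect((C[:,:2]*1000).astype(np.float32)), np.histogram(C[:,2],bins=np.arange(.01,.06,.004)))
    S=P[ok&(P[:,2]>.018)&(P[:,2]<.034)]; m=np.median(S[:,:2],0); 
    S=S[np.linalg.norm(S[:,:2]-m,axis=1)<.09]; print(" sunk",m,np.median(S[:,2]),cv2.minAreaRect((S[:,:2]*1000).astype(np.float32)))
    F=P[ok&(P[:,2]>.045)&(P[:,2]<.053)]; print(" full",cv2.minAreaRect((F[:,:2]*1000).astype(np.float32)))
im=cv2.imread("pics/scene.png")
c=cv2.resize(im[220:300,400:540],None,fx=4,fy=4,interpolation=2); d=cv2.resize(im[200:310,115:305],None,fx=3,fy=3,interpolation=2)
o=np.zeros((660,570,3),np.uint8); o[:320,:560]=c;o[325:655,:570]=d; cv2.imwrite("pics/crop.png",cv2.resize(o,(518,600)))
E
```

```text
scene bat ((436.3285827636719, 309.6612243652344), (39.0216178894043, 112.6219711303711), 76.86595916748047) 847 0.023311300680552982
 crate ((586.2122802734375, -137.04473876953125), (173.62838745117188, 318.7711486816406), 6.115643501281738) (array([ 175,  125,  248, 1895, 1148,  380,  509,  705, 1724, 4060,  232,
          0]), array([0.01 , 0.014, 0.018, 0.022, 0.026, 0.03 , 0.034, 0.038, 0.042,
       0.046, 0.05 , 0.054, 0.058]))
 sunk [ 0.59634168 -0.13861076] 0.0254268747985677 ((591.087890625, -136.40731811523438), (163.63235473632812, 117.08709716796875), 5.139751434326172)
 full ((587.5599365234375, -137.00582885742188), (149.2147674560547, 305.5723571777344), 6.451112270355225)
side bat ((433.6815185546875, 306.9465637207031), (43.191593170166016, 109.7417984008789), 76.50331115722656) 584 0.024845829553355125
 crate ((684.0855712890625, -128.47666931152344), (369.6803283691406, 317.91241455078125), 6.368686199188232) (array([2471,  892,  196, 1255, 2696,  465,  535, 1178,  292, 7121,  559,
          0]), array([0.01 , 0.014, 0.018, 0.022, 0.026, 0.03 , 0.034, 0.038, 0.042,
       0.046, 0.05 , 0.054, 0.058]))
 sunk [ 0.57550908 -0.1421919 ] 0.026711558903221078 ((581.7750244140625, -141.2666015625), (163.38938903808594, 117.96656799316406), 6.560125827789307)
 full ((585.6365356445312, -139.24313354492188), (148.46311950683594, 305.7179870605469), 6.579843997955322)
```

View pics/crop.png

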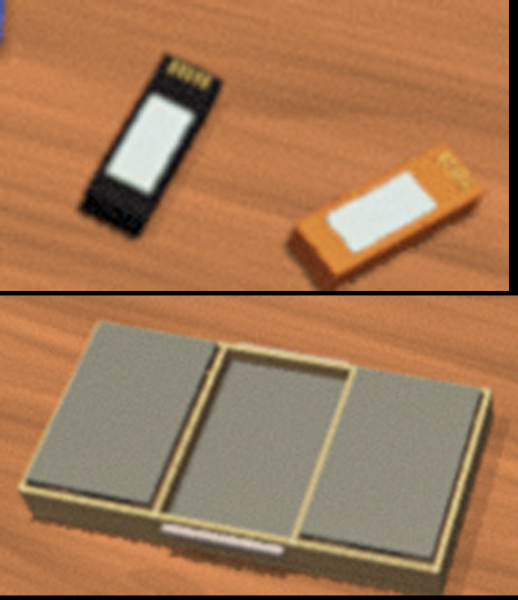

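The crop confirms it: black pack with white label and brass contacts. The middle cell is the sunken one (cover about 26 mm). Next I check clearance along the arm's path, since there is a box at left.

```bash
python3 - <<'E'
from h import *
c=arm.get_calibration("scene")
print(cv2.projectPoints(np.array([[.238,-.578,.292],[.238,-.578,.226]]),np.array(c["rvec"]),np.array(c["tvec"]),c["intrinsics"],np.array(c["D"]))[0].reshape(-1,2))
for n in("scene","side"):
    dep=np.load(n+"_d.npy")
    v,u=np.mgrid[0:480:3,0:640:3]; px=np.c_[u.ravel(),v.ravel()]
    P=bydepth(n,px,dep); ok=np.array([dep[b,a]>0 for a,b in px])
    Q=P[ok&(P[:,2]>.06)&(P[:,0]>.12)&(P[:,0]<1)&(abs(P[:,1])<.9)]
    g={}
    for p in Q:
        k=(round(p[0]*10)/10,round(p[1]*10)/10); g[k]=max(g.get(k,0),round(p[2],2))
    print(n,sorted(g.items()))
E
```

```text
[[80.25489747  8.92194779]
 [89.22570297 33.9648129 ]]
scene [((0.2, -0.6), np.float64(0.32)), ((0.2, -0.5), np.float64(0.33)), ((0.3, -0.7), np.float64(0.33)), ((0.3, -0.6), np.float64(0.33)), ((0.3, -0.5), np.float64(0.33)), ((0.4, -0.7), np.float64(0.2)), ((0.4, -0.6), np.float64(0.2)), ((0.5, -0.7), np.float64(0.2)), ((0.5, -0.6), np.float64(0.2)), ((0.6, -0.6), np.float64(0.2)), ((0.6, 0.6), np.float64(0.13)), ((0.6, 0.7), np.float64(0.13)), ((0.7, 0.6), np.float64(0.13)), ((0.7, 0.7), np.float64(0.16)), ((0.8, -0.5), np.float64(0.08)), ((0.8, -0.4), np.float64(0.08)), ((0.8, 0.6), np.float64(0.13)), ((0.8, 0.7), np.float64(0.16)), ((0.9, -0.4), np.float64(0.09))]
side [((0.6, 0.6), np.float64(0.13)), ((0.6, 0.7), np.float64(0.12)), ((0.7, 0.6), np.float64(0.13)), ((0.7, 0.7), np.float64(0.16)), ((0.8, 0.6), np.float64(0.13)), ((0.8, 0.7), np.float64(0.16)), ((0.9, 0.6), np.float64(0.13)), ((0.9, 0.7), np.float64(0.13))]
```

```bash
python3 - <<'E'
from h import *
dep=np.load("scene_d.npy")
print(onplane("scene",[(88,103),(60,103),(117,100)],0.01))
px=[(x,y) for y in (2,10,20,30,45,60,75,90) for x in range(40,124,4)]
P=bydepth("scene",px,dep)
for p,q in zip(px,P):
    if q[2]>.03 : print(p,q.round(2))
E
```

```text
[[ 0.25369218 -0.6526874   0.01      ]
 [ 0.27583251 -0.72721999  0.01      ]
 [ 0.22067203 -0.58359856  0.01      ]]
(40, 2) [ 0.29 -0.63  0.33]
(44, 2) [ 0.28 -0.63  0.33]
(48, 2) [ 0.28 -0.62  0.33]
(52, 2) [ 0.28 -0.61  0.33]
(56, 2) [ 0.28 -0.6   0.33]
(60, 2) [ 0.27 -0.59  0.33]
(64, 2) [ 0.27 -0.58  0.33]
(68, 2) [ 0.27 -0.57  0.33]
(72, 2) [ 0.26 -0.57  0.32]
(76, 2) [ 0.26 -0.56  0.33]
(80, 2) [ 0.25 -0.55  0.32]
(84, 2) [ 0.26 -0.54  0.33]
(100, 2) [ 0.23 -0.52  0.31]
(104, 2) [ 0.23 -0.52  0.31]
(108, 2) [ 0.24 -0.49  0.33]
(112, 2) [ 0.24 -0.48  0.33]
(116, 2) [ 0.23 -0.48  0.32]
(120, 2) [ 0.2 -0.5  0.3]
(40, 10) [ 0.29 -0.64  0.32]
(44, 10) [ 0.29 -0.63  0.31]
(48, 10) [ 0.29 -0.62  0.31]
(52, 10) [ 0.28 -0.61  0.31]
(56, 10) [ 0.27 -0.61  0.31]
(60, 10) [ 0.25 -0.62  0.29]
(64, 10) [ 0.26 -0.61  0.3 ]
(68, 10) [ 0.25 -0.6   0.29]
(72, 10) [ 0.27 -0.57  0.31]
(76, 10) [ 0.27 -0.56  0.31]
(80, 10) [ 0.26 -0.56  0.31]
(84, 10) [ 0.26 -0.55  0.31]
(88, 10) [ 0.26 -0.54  0.31]
(92, 10) [ 0.25 -0.53  0.3 ]
(96, 10) [ 0.25 -0.52  0.31]
(100, 10) [ 0.25 -0.51  0.31]
(104, 10) [ 0.25 -0.5   0.31]
(108, 10) [ 0.24 -0.5   0.31]
(112, 10) [ 0.24 -0.49  0.31]
(116, 10) [ 0.24 -0.48  0.31]
(40, 20) [ 0.3  -0.64  0.3 ]
(44, 20) [ 0.3  -0.63  0.3 ]
(48, 20) [ 0.29 -0.62  0.29]
(56, 20) [ 0.27 -0.63  0.28]
(60, 20) [ 0.27 -0.62  0.28]
(64, 20) [ 0.26 -0.62  0.27]
(68, 20) [ 0.26 -0.61  0.27]
(108, 20) [ 0.22 -0.52  0.26]
(112, 20) [ 0.22 -0.51  0.27]
(60, 30) [ 0.27 -0.63  0.25]
(64, 30) [ 0.27 -0.62  0.25]
(68, 30) [ 0.26 -0.61  0.24]
(72, 30) [ 0.25 -0.61  0.24]
(108, 30) [ 0.23 -0.53  0.24]
(112, 30) [ 0.23 -0.52  0.24]
(72, 45) [ 0.26 -0.62  0.2 ]
(76, 45) [ 0.25 -0.62  0.2 ]
(76, 60) [ 0.26 -0.63  0.16]
(80, 60) [ 0.25 -0.63  0.15]
(80, 75) [ 0.25 -0.64  0.1 ]
(84, 75) [ 0.24 -0.64  0.1 ]
(44, 90) [ 0.39 -0.62  0.17]
(48, 90) [ 0.38 -0.62  0.17]
(84, 90) [ 0.26 -0.65  0.06]
```

```bash
python3 - <<'E'
import cv2
im=cv2.imread("pics/scene.png"); cv2.imwrite("pics/crop2.png",cv2.resize(im[0:140,0:160],None,fx=4,fy=4,interpolation=2))
E
```

```text
(no output)
```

View pics/crop2.png

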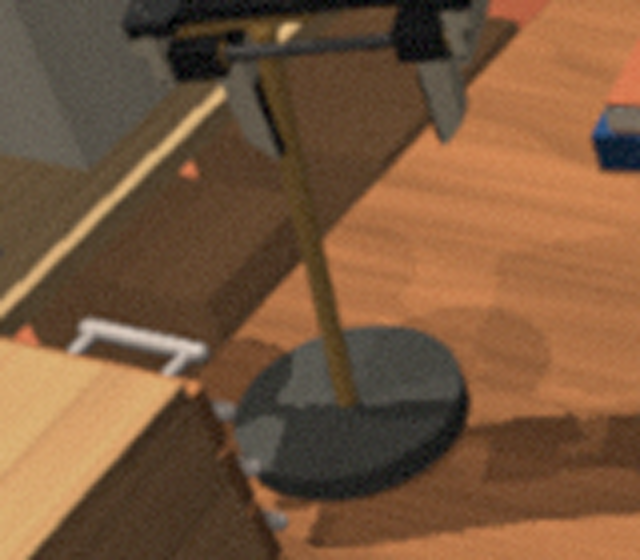

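```bash
python3 - <<'E'
from h import *
a,d=arm.get_image("wrist"); save("w0",a)
P=[]
v,u=np.mgrid[0:480:8,0:640:8]; px=np.c_[u.ravel(),v.ravel()]
P=bydepth("wrist",px,d); 
for p,q in zip(px,P):
    if q[2]>.08 and d[p[1],p[0]]>0 and p[0]%16==0 and p[1]%32==0: print(p,q.round(2),end=";")
print(ray("scene",[(80,20)]),arm.get_calibration("wrist")["tool_from_camera"])
E
```

```text
[448   0] [ 0.41 -0.6   0.09];[464   0] [ 0.41 -0.6   0.1 ];[480   0] [ 0.41 -0.61  0.11];[496   0] [ 0.41 -0.62  0.12];[512   0] [ 0.41 -0.62  0.13];[528   0] [ 0.41 -0.63  0.14];[544   0] [ 0.4  -0.62  0.17];[560   0] [ 0.41 -0.64  0.15];[576   0] [ 0.41 -0.64  0.16];[592   0] [ 0.41 -0.65  0.16];[608   0] [ 0.41 -0.65  0.17];[624   0] [ 0.41 -0.66  0.18];[480  32] [ 0.4  -0.63  0.09];[496  32] [ 0.39 -0.62  0.13];[512  32] [ 0.41 -0.64  0.09];[528  32] [ 0.38 -0.62  0.17];[544  32] [ 0.41 -0.66  0.11];[560  32] [ 0.41 -0.66  0.12];[576  32] [ 0.41 -0.67  0.13];[592  32] [ 0.41 -0.67  0.14];[608  32] [ 0.41 -0.67  0.14];[624  32] [ 0.41 -0.68  0.15];[464  64] [ 0.38 -0.63  0.09];[480  64] [ 0.37 -0.62  0.13];[496  64] [ 0.38 -0.63  0.13];[512  64] [ 0.37 -0.63  0.17];[528  64] [ 0.37 -0.63  0.17];[544  64] [ 0.37 -0.64  0.17];[560  64] [ 0.38 -0.64  0.18];[576  64] [ 0.38 -0.65  0.17];[592  64] [ 0.41 -0.7   0.1 ];[608  64] [ 0.4  -0.69  0.13];[624  64] [ 0.41 -0.71  0.12];[496  96] [ 0.37 -0.65  0.09];[512  96] [ 0.38 -0.66  0.09];[528  96] [ 0.37 -0.66  0.13];[544  96] [ 0.37 -0.
[... 4744 characters left out ...]
0.33];[464 448] [ 0.27 -0.59  0.33];[480 448] [ 0.27 -0.59  0.33];[496 448] [ 0.27 -0.59  0.33];[512 448] [ 0.27 -0.6   0.33];[528 448] [ 0.27 -0.6   0.33];[544 448] [ 0.28 -0.6   0.33];[560 448] [ 0.28 -0.6   0.33];[576 448] [ 0.28 -0.6   0.33];[592 448] [ 0.28 -0.61  0.33];[608 448] [ 0.28 -0.61  0.33];[624 448] [ 0.28 -0.61  0.33];(array([1.08443954, 0.26583293, 0.960696  ]), array([[-0.72049937, -0.72880753, -0.5953633 ]])) [[-2.62340107e-05 -9.61604029e-01 -2.74440686e-01  7.40230475e-02]
 [ 9.99999260e-01  3.08659747e-04 -1.17709386e-03  1.80437669e-04]
 [ 1.21660699e-03 -2.74440514e-01  9.61603309e-01 -9.25630382e-02]
 [ 0.00000000e+00  0.00000000e+00  0.00000000e+00  1.00000000e+00]]
```

View pics/w0.png

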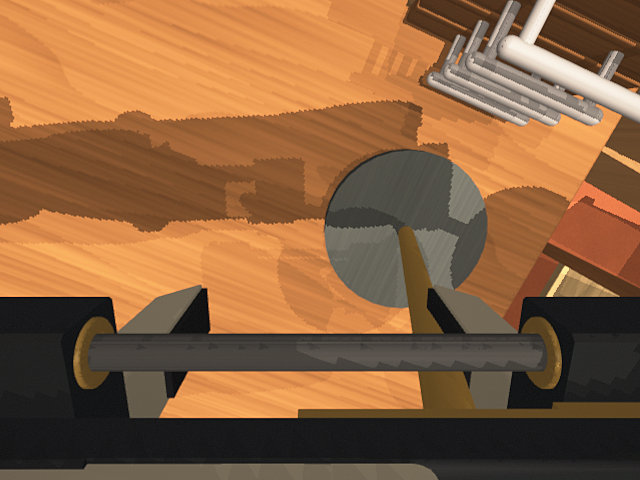

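The wrist view shows a stand's pole at (415,300), between the open fingers next to the right one, with a bar at row 413. I'll lift straight up first, fingers kept open, and watch the force.

Request:
carry_out([
  [0,0,1,0,9.15],
  [0,0,2,0,9.15],
  [0,0,3,0,9.15],
])

```text
clock: 0.45
position: [0.2379, -0.5778, 0.3229]
ee_rot: [-3.081, -0.61, 0.0]
force: [0.7, -0.9, -0.4]
width: 0.998
```

Request:
carry_out([
  [0,0,3,0,9.15],
  [0,0,6,0,9.15],
  [0,0,10,0,9.15],
  [0,0,12,0,9.15],
  [0,0,12,0,9.15],
])

```text
clock: 0.95
position: [0.2383, -0.5786, 0.4478]
ee_rot: [3.075, 0.608, 0.003]
force: [0.3, 0.8, 0.5]
width: 0.996
```

```bash
python3 - <<'E'
from h import *
a,d=arm.get_image("wrist"); b,d=arm.get_image("scene")
save("w1",np.hstack([cv2.resize(a,(400,300)),cv2.resize(b[:240,:320],(400,300))]))
E
```

```text
(no output)
```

View pics/w1.png

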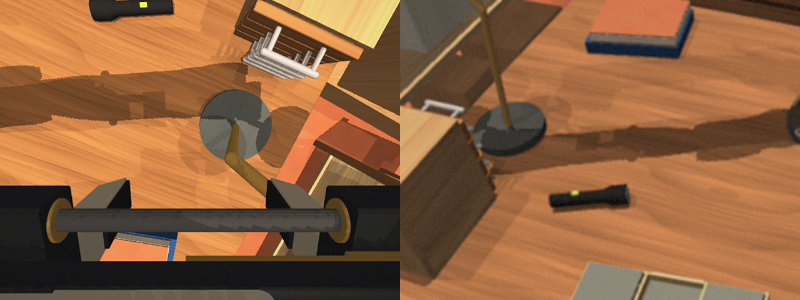

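```bash
python3 - <<'E'
from h import *
s=arm.observe(); a,d=arm.get_image("wrist"); b,ds=arm.get_image("scene")
px=[(x,y) for y in range(190,440,12) for x in range(350,640,10)]
P=bydepth("wrist",px,d,pose=s)
hsv=cv2.cvtColor(a,cv2.COLOR_RGB2HSV)
for p,q in zip(px,P):
    if d[p[1],p[0]]>0 and q[2]>.1 and q[2]<.6 and hsv[p[1],p[0],1]>110: print(p,q.round(3),a[p[1],p[0]])
px=[(x,y) for y in range(0,60,6) for x in range(30,110,3)]
P=bydepth("scene",px,ds)
print([ (p,q.round(2).tolist()) for p,q in zip(px,P) if q[2]>.1 and q[1]>-.8 and ds[p[1],p[0]]>0])
E
```

```text
(380, 214) [ 0.256 -0.634  0.163] [109  79  37]
(370, 226) [ 0.252 -0.618  0.217] [91 65 26]
(380, 226) [ 0.257 -0.622  0.23 ] [110  82  37]
(370, 238) [ 0.254 -0.609  0.275] [98 72 33]
(380, 238) [ 0.257 -0.615  0.277] [113  83  36]
(370, 250) [ 0.253 -0.606  0.303] [138 101  46]
(380, 250) [ 0.256 -0.611  0.306] [131  95  42]
(370, 262) [ 0.248 -0.607  0.309] [123  91  41]
(380, 262) [ 0.251 -0.612  0.313] [139 102  45]
(390, 262) [ 0.253 -0.617  0.315] [119  88  40]
(380, 274) [ 0.244 -0.615  0.314] [103  78  36]
(390, 274) [ 0.248 -0.618  0.319] [121  89  41]
(400, 274) [ 0.251 -0.622  0.323] [135 100  44]
(410, 274) [ 0.254 -0.627  0.324] [129  94  42]
(400, 286) [ 0.246 -0.624  0.326] [128  95  42]
(410, 286) [ 0.249 -0.628  0.331] [140 104  47]
(420, 286) [ 0.251 -0.632  0.331] [136 101  46]
(410, 298) [ 0.243 -0.63   0.332] [122  90  39]
(420, 298) [ 0.247 -0.633  0.338] [137 101  45]
(420, 310) [ 0.241 -0.635  0.338] [100  76  34]
(530, 322) [ 0.286 -0.609  0.454] [81 60 29]
(540, 322) [ 0.288 -0.609  0.457] [88 66 33]
(350, 334) [ 0.269 -0.573  0.456] [19 28 34]
(540, 334) 
[... 841 characters left out ...]
 -0.61, 0.31]), ((60, 6), [0.26, -0.62, 0.3]), ((63, 6), [0.26, -0.61, 0.31]), ((66, 6), [0.25, -0.6, 0.3]), ((63, 12), [0.26, -0.61, 0.29]), ((66, 12), [0.26, -0.6, 0.29]), ((69, 12), [0.25, -0.6, 0.29]), ((66, 18), [0.25, -0.61, 0.27]), ((69, 18), [0.25, -0.61, 0.27]), ((66, 24), [0.26, -0.62, 0.26]), ((69, 24), [0.26, -0.61, 0.26]), ((72, 24), [0.25, -0.61, 0.25]), ((69, 30), [0.26, -0.61, 0.24]), ((72, 30), [0.25, -0.61, 0.24]), ((69, 36), [0.26, -0.62, 0.23]), ((72, 36), [0.26, -0.61, 0.23]), ((72, 42), [0.25, -0.62, 0.21]), ((75, 42), [0.25, -0.62, 0.21]), ((72, 48), [0.26, -0.63, 0.19]), ((75, 48), [0.25, -0.62, 0.19]), ((75, 54), [0.26, -0.62, 0.18]), ((78, 54), [0.25, -0.62, 0.17])]
```

The stand's arm lies behind (-y) and below the fingers, so moving +x+y is clear.

Request:
carry_out([
  [3.5,4.4,0,0,9.15],
  [7,8.8,0,0,6],
  [10.5,13.2,0,0,0],
  [14,17.6,0,-0.05,0],
  [17.4,22,0,-0.1,0],
  [20.9,26.4,-2,-0.15,0],
  [24.4,30.8,-5,-0.2,0],
  [27.8,35.2,-8,-0.25,0],
  [31.3,39.6,-12,-0.28,0],
  [34.8,44,-16,-0.28,0],
  [34.8,44,-20,-0.28,0],
  [34.8,44,-24,-0.28,0],
  [34.8,44,-26,-0.28,0],
  [34.8,44,-26,-0.28,0],
  [34.8,44,-26,-0.28,0],
])

```text
clock: 2.65
position: [0.5835, -0.135, 0.1771]
ee_rot: [-3.131, -0.178, 0.014]
force: [-0.4, -0.1, 0.1]
width: 0.005
```

```bash
python3 - <<'E'
from h import *
s=arm.observe(); a,d=arm.get_image("wrist"); save("w2",a)
v,u=np.mgrid[0:480:3,0:640:3]; px=np.c_[u.ravel(),v.ravel()]
P=bydepth("wrist",px,d,pose=s); ok=d[px[:,1],px[:,0]]>0
for lo,hi in((.02,.033),(.045,.053)):
    S=P[ok&(P[:,2]>lo)&(P[:,2]<hi)]; print(len(S),np.median(S[:,2]),cv2.minAreaRect((S[:,:2]*1000).astype(np.float32)))
print(s["position"],s["ee_rot"],s["width"],s["force"])
E
```

```text
3205 0.026288176211917563 ((597.545166015625, -138.17173767089844), (144.42996215820312, 309.5297546386719), 6.519152641296387)
7691 0.048188391859534246 ((597.6697998046875, -137.79241943359375), (122.32415008544922, 305.23504638671875), 6.6017069816589355)
[ 0.58352363 -0.13503139  0.17709791] [-3.13145959 -0.17831821  0.01410211] 0.005378224265252074 [-0.38855528 -0.07778901  0.14269489]
```

View pics/w2.png

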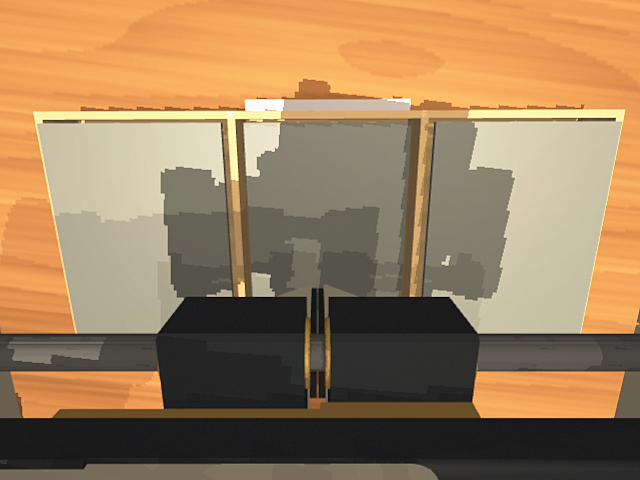

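The wrist view shows the closed fingers over the middle, sunken cell (walls at columns 235 and 420). Now the push.

Request:
carry_out([
  [0.2,-0.2,-4,0,0],
  [0.2,-0.2,-7,0,0],
  [0.2,-0.2,-8,0,0],
  [0.2,-0.2,-8.6,0,0],
  [0.2,-0.2,-9.1,0,0],
  [0.2,-0.2,-9.4,0,0],
  [0.2,-0.2,-9.6,0,0],
  [0.2,-0.2,-9.6,0,0],
])

```text
clock: 3.5
position: [0.5873, -0.1392, 0.0855]
ee_rot: [-3.134, -0.176, 0.005]
force: [0.2, -1.2, 3.9]
width: 0.005
```

Request:
carry_out([
  [0,0,-0.3,0,0],
  [0,0,-0.5,0,0],
  [0,0,-0.7,0,0],
  [0,0,-0.8,0,0],
  [0,0,-0.8,0,0],
])

```text
clock: 4.0
position: [0.5876, -0.1393, 0.0805]
ee_rot: [-3.135, -0.175, 0.003]
force: [-9.4, 1.5, 27.1]
width: 0.003
```

Firm stop: 27 N with the tip at 14.5 mm. Retreat and go above the battery.

Request:
carry_out([
  [0,0,3,0,0],
  [0,0,8,0,0],
  [0,0,13,0,0],
  [-1.5,4.5,15,-0.1,3],
  [-3,9,15,-0.2,7.5],
  [-4.6,13.5,15,-0.34,7.5],
  [-6.2,18,15,-0.34,7.5],
  [-7.7,22.5,15,-0.34,7.5],
  [-9.2,27,15,-0.34,7.5],
  [-10.8,31.5,15,-0.34,7.5],
  [-12.3,36,14,-0.34,7.5],
  [-13.8,40.5,12,-0.34,7.5],
  [-15.3,44.7,10,-0.34,7.5],
  [-15.3,44.7,10,-0.34,7.5],
  [-15.3,44.7,10,-0.34,7.5],
])

```text
clock: 5.5
position: [0.4338, 0.3089, 0.1806]
ee_rot: [-3.12, 0.352, 0.003]
force: [0.0, -0.8, 0.3]
width: 0.818
```

```bash
python3 - <<'E'
from h import *
s=arm.observe(); a,d=arm.get_image("wrist"); save("w3",a)
v,u=np.mgrid[0:480:2,0:640:2]; px=np.c_[u.ravel(),v.ravel()]
P=bydepth("wrist",px,d,pose=s); ok=d[px[:,1],px[:,0]]>0
S=P[ok&(P[:,2]>.018)&(P[:,2]<.03)&(np.linalg.norm(P[:,:2]-[.435,.308],axis=1)<.085)]; print("bat",len(S),np.median(S[:,2]),cv2.minAreaRect((S[:,:2]*1000).astype(np.float32)))
print(s["position"],s["ee_rot"],s["width"],s["force"],s["clock"])
s=arm.observe(); a,d=arm.get_image("side"); 
v,u=np.mgrid[0:480:2,0:640:2]; px=np.c_[u.ravel(),v.ravel()]
P=bydepth("side",px,d); c=np.array([.5866,-.138]); S=P[(d[px[:,1],px[:,0]]>0)&(np.linalg.norm(P[:,:2]-c,axis=1)<.035)]; print("cover z",np.median(S[:,2]))
E
```

```text
bat 2449 0.02437213014566547 ((434.4815368652344, 307.37506103515625), (38.0043830871582, 108.64107513427734), 77.07223510742188)
[0.43383517 0.3089054  0.18063471] [-3.11973007e+00  3.52460075e-01  2.78757088e-03] 0.818434246243127 [ 0.02605522 -0.8416741   0.31467871] 5.5
cover z 0.015423590306670454
```

View pics/w3.png

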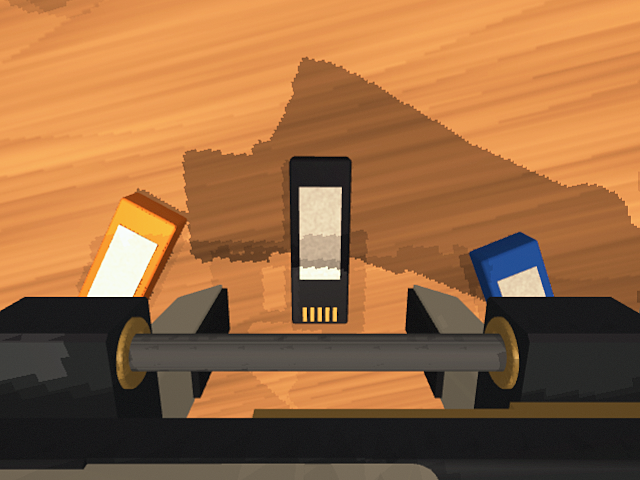

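The wrist view shows the black pack at (320,240), centred and aligned between the fingers, with the blue and orange ones outside. The cover measures 15.4 mm. Descend and grip.

Request:
carry_out([
  [0.05,-0.15,-4,0,7.0],
  [0.05,-0.15,-8,0,7.0],
  [0.05,-0.15,-10,0,7.0],
  [0.05,-0.15,-10.5,0,7.0],
  [0.05,-0.15,-10.5,0,7.0],
  [0.05,-0.15,-10.5,0,3],
  [0.05,-0.15,-10.5,0,3],
  [0.05,-0.15,-10.5,0,3],
  [0.05,-0.15,-10.5,0,3],
  [0.05,-0.15,-10.5,0,3],
], squeeze=25)

```text
clock: 6.6
position: [0.4362, 0.3057, 0.0767]
ee_rot: [-3.118, 0.359, -0.001]
force: [-0.5, -0.4, 4.2]
width: 0.411
```

Request:
carry_out([
  [0,0,3,0,3],
  [0,0,7,0,3],
  [0,0,11,0,3],
  [0,0,14,0,3],
  [1.5,-4.4,14,0.05,3],
  [3,-8.8,14,0.1,3],
  [4.5,-13.2,14,0.15,3],
  [6,-17.6,14,0.2,3],
  [7.5,-22,14,0.25,3],
  [9,-26.4,14,0.3,3],
  [10.5,-30.8,14,0.34,3],
  [12.1,-35.2,14,0.34,3],
  [13.6,-39.8,14,0.34,3],
  [15.1,-44.4,13,0.34,3],
  [15.1,-44.4,10,0.34,3],
  [15.1,-44.4,8,0.34,3],
  [15.1,-44.4,8,0.34,3],
  [15.1,-44.4,8,0.34,3],
])

```text
clock: 8.4
position: [0.587, -0.138, 0.1568]
ee_rot: [-3.134, -0.174, 0.002]
force: [-0.2, -0.2, -1.1]
width: 0.413
```

```bash
python3 - <<'E'
from h import *
s=arm.observe(); a,d=arm.get_image("wrist"); save("w4",a)
print(s["position"],s["ee_rot"],s["width"],s["force"],s["clock"])
E
```

```text
[ 0.5870237  -0.1380292   0.15680155] [-3.13360565e+00 -1.74231591e-01  1.59915801e-03] 0.412708842129209 [-0.19239141 -0.22003662 -1.08193919] 8.4
```

View pics/w4.png

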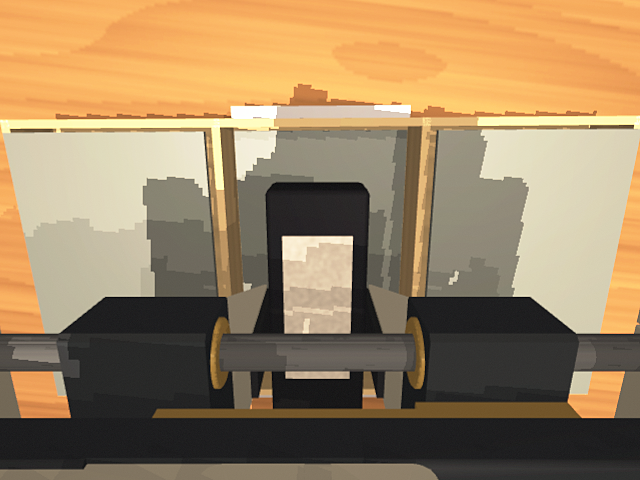

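The pack is held level and centred in the middle cell (walls at columns 225 and 415). Lower it, watching the force.

Request:
carry_out([
  [0,0,-3,0,3],
  [0,0,-5,0,3],
  [0,0,-5.8,0,3],
  [0,0,-6.2,0,3],
  [0,0,-6.4,0,3],
  [0,0,-6.5,0,3],
  [0,0,-6.5,0,3],
  [0,0,-6.5,0,3],
])

```text
clock: 9.25
position: [0.588, -0.138, 0.0932]
ee_rot: [-3.134, -0.174, -0.003]
force: [0.5, -0.4, -1.3]
width: 0.406
```

Request:
carry_out([
  [0,0,-0.15,0,3],
  [0,0,-0.25,0,3],
  [0,0,-0.25,0,3],
])

```text
clock: 9.55
position: [0.5883, -0.1381, 0.0917]
ee_rot: [-3.135, -0.174, -0.004]
force: [-1.5, -0.2, 8.3]
width: 0.408
```

Contact is felt (8 N up). Release within the cell's width, then lift.

Request:
carry_out([
  [0,0,0,0,4.8],
  [0,0,0,0,4.8],
  [0,0,0,0,4.8],
  [0,0,0,0,4.8],
  [0,0,2,0,4.8],
  [0,0,5,0,4.8],
  [0,0,10,0,4.8],
  [-4,0,14,0,4.8],
  [-8,4,16,0,4.8],
  [-12,8,18,0,4.8],
  [-16,12,18,0,4.8],
  [-20,16,18,0,4.8],
  [-20,16,18,0,4.8],
  [-20,16,18,0,4.8],
])

```text
clock: 10.95
position: [0.385, 0.0249, 0.272]
ee_rot: [-3.134, -0.183, -0.003]
force: [1.5, -1.1, -0.5]
width: 0.521
```

```bash
python3 - <<'E'
from h import *
s=arm.observe(); print(s["position"],s["force"],s["clock"])
out=[]
for n in("scene","side"):
    a,d=arm.get_image(n); out.append(cv2.resize(a,(400,300)))
    v,u=np.mgrid[0:480,0:640]; px=np.c_[u.ravel(),v.ravel()]
    P=bydepth(n,px,d); c=np.array([.5866,-.138]); near=(d[px[:,1],px[:,0]]>0)&(np.linalg.norm(P[:,:2]-c,axis=1)<.06)
    dark=(a.reshape(-1,3).max(1)<60)
    lab=(a.reshape(-1,3).min(1)>175)
    B=P[near&(P[:,2]>.032)&(P[:,2]<.046)]; Bm=B[np.abs((B[:,:2]-c)@[-.112,.994])<.035]
    print(n,"bat",cv2.minAreaRect((Bm[:,:2]*1000).astype(np.float32)),np.median(Bm[:,2]))
    y=(P[:,:2]-c)@[-.112,.994]; C=P[near&(abs(y)>.027)&(abs(y)<.04)&(P[:,2]<.034)]; print("cover",np.median(C[:,2]),len(C))
save("end",np.hstack(out))
E
```

```text
[0.38500496 0.02485988 0.27196486] [ 1.47369394 -1.13314349 -0.48362122] 10.95
scene bat ((585.6635131835938, -134.6272735595703), (112.20152282714844, 39.603118896484375), 6.688797473907471) 0.037939654564263736
cover 0.013874121255817273 512
side bat ((585.4134521484375, -138.65748596191406), (113.13043212890625, 38.54570388793945), 6.379299640655518) 0.03950883305471414
cover 0.015464003917139535 595
```

View pics/end.png

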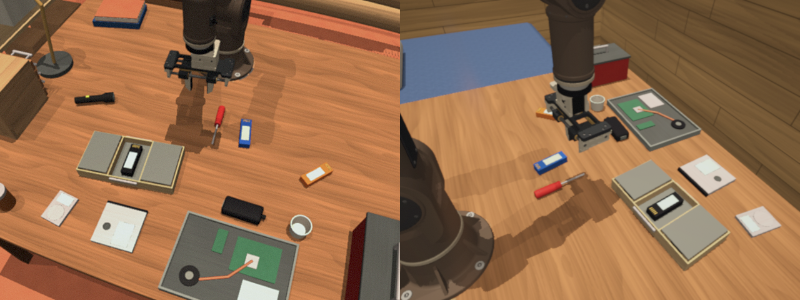

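Both views show the pack in the middle cell, (130,160) on the left half and (664,207) on the right, label up and lengthwise, with the arm clear.

```bash
python3 -c "
from cell import arm
print(arm.sign_off())"
```

```text
the job is handed in; nothing more can be done
None
```

I pushed the sunken middle cover down to its stop, then laid the black battery pack flat and lengthwise on it, let go and backed the arm off. The job was handed in at about 11 s of the 53 s allowed.

**Push:** the cover met a firm stop at 27 N. The side camera then put its top at 15.4 mm, before I picked up the battery.

**Last checks:**

| Check | Scene camera | Side camera |
|---|---|---|
| Cover height | 13.9 mm | 15.5 mm |
| Battery top height | 37.9 mm | 39.5 mm |
| Battery angle (cell is at about 6.5°) | 6.7° | 6.4° |

- **Position:** the battery is within about 4 mm of the cell centre. The two cameras disagree by 4 mm crosswise, well inside the 35 mm tolerance.
- **Full covers:** the gripper stayed clear of both of them, as far as the planned clearances show; I did not measure the force on them directly.
- **Lamp stand:** at the start its pole was between the open fingers. I lifted straight out and the wrist force stayed under about 1.5 N at every reading.
- **No check failed.**

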